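# Take down the pressing stacks

### The arm

A 6-joint arm with a two-finger parallel gripper is mounted at the origin on a cart in front of the work surface, level with it; the furniture and walls round the work are solid. World frame = base frame: x ahead of the robot, y to its left, z up, the work surface at z = 0. Lengths are in m, angles in rad, forces in N, time in s.
With the tool pointing down it reaches from about 0.375 to 0.975 m from the base axis. Payload 3.8 kg.
Tool frame: the origin (TCP) lies at the very end of the fingers, on their centre line; the grasp point (between the pads) lies 19 mm behind it; z points along the fingers, y is the direction in which the jaws open and shut (so a half turn about z gives the same grasp; the last joint's range is limited). The gripper opens to 85 mm and grips with 20 to 120 N. Pads are 22 mm wide; open, the fingers measure 114 mm over their backs; the gripper's body (76 mm by 85 mm) begins 54 mm behind the grasp point. The pads swing forward as they close: fully open they stand 13 mm farther back than shut.
Start: joints at [1.225, 0.264, 1.604, -0, 1.274, -0.037], TCP at [0.205, 0.643, 0.231] pointing down, gripper open.
Joint ranges: [-2.63, 2.63], [-0.94, 2.18], [0.31, 2.57], [-1.31, 4.45], [0, 2.66], [-2.55, 2.55]. Speed limits (rad/s): [2.57, 2.57, 3.14, 3.14, 3.14, 3.14].

### API

Orientations are given as a rotation vector (axis times angle).
In Python, from workcell import bot gives the robot as it stands.
- The arm moves only by the tool jog_arm, never from a script. Its argument "plan" is a list of rows, each an object of numbers: "claw": the closure, from 0 (fully open) to 1 (shut); "x", "y", "z": the shift along the tool's x, y, z in m; "turn": the turn about the tool's z in degrees. In form: [{"claw": .., "x": .., "y": .., "z": .., "turn": ..}, ...]. A call has 1 to 10 rows; each row shifts and turns the commanded pose from where the row before left it, along the tool's axes as they then stand; what a row does not reach is not made up. A row lasts 1/8 s, in which the tool goes at most 62.5 mm and 10.7 degrees, less where a joint would pass 70% of its speed; a pose out of reach is approached as far as the arm can. A call is refused whole if a number of a shift passes 0.0625 or a number of a turn 10.7, either way. A call with a gripper value outside its range is refused whole. The fingers move at their own pace and stop on an object; "newtons" is the grip in N (left out, the last holds). Time passes only in rows, so rows that do not move let the fingers close. It gives the time, the measured TCP pose, the force and the opening at its end, in the units of the state.
- bot.read_state(): the state, without advancing time (a new reading comes with each control period).
- bot.read_camera(name): name is "scene" or "top" or "wrist"; returns the picture (384x512x3 uint8, red, green, blue); there is no depth.
- bot.camera_params(name): a dict with "fx", "fy", "cx", "cy" (pixels), "world_to_cam" (4x4, takes a point from world to camera coordinates). Camera axes: x right, y up, looking along -z (the intrinsics and any distortion apply to the point x, -y, -z); pixel columns grow to the right and rows downward; lengths in m; the calibration is good to about 2 mm. A picture is of the moment at which its call begins: read the wrist's pose just before it. camera_params takes no time and is no camera call; for the wrist camera it gives the pose at the moment of the call.
- bot.finish_job(): hands the job in, once; it reports no verdict.
The state is a dict: "time": time; "q": joint angles; "joint_vel": joint speeds; "joint_torque": joint torques, N m; "tool_pos": TCP position; "tcp_rot": TCP orientation; "wrist_force": force on the tool from outside, world axes, zero at the start; "torque": the same for the moment, N m; "width": opening from 0.0 (shut) to 1.0 (fully open).
Only numpy, scipy, OpenCV 4.12 (cv2) and the standard library are available. Lean on these libraries where they do the work, as an engineer would, in place of code of your own. Each camera call takes 0.05 s, during which the arm holds its last target. There are 200 camera calls.

### The job

The glue under the two pressing stacks has set: take both stacks apart from the top down, lifting each piece off before moving the one beneath and keeping every piece level. Lay each weight on the pad of its own colour, the cork-faced pressing board on the cork mat, and each painted panel on both bars of the drying rest of its own colour, paint side up, everything centred on its place and lying along it.

Things in the scene. Friction and masses are not known exactly. Their poses are not given: they have to be found in the camera images.
- blue_weight: Slate-blue cloth-covered lead weight, 48 x 76 mm, solid body 24 mm high with a soft beige tape handle on top (35 mm over all); about 0.45 kg. Origin: centre of its underside; y along its 76 mm length, z up. Grip it across its 48 mm width, on the 24 mm body. At the start it lies on top of one of the two stacks (either one), crosswise, its underside 36 mm above the bench.
- maroon_weight: Maroon cloth-covered lead weight, 48 x 68 mm, solid body 24 mm high with a soft beige tape handle on top (35 mm over all); about 0.55 kg. Origin: centre of its underside; y along its 68 mm length, z up. Grip it across its 48 mm width. At the start it lies on top of the other stack, crosswise, its underside 36 mm above the bench.
- press_board: Pressing board: plywood with a brown cork top face, 98 x 52 x 18 mm, about 0.12 kg. Origin: centre of its underside; x along its 98 mm length, z up. At the start it lies on the green panel, with a weight on it. Grip it across its 52 mm width.
- green_panel: Paint sample panel, pale wood with a green painted top, 120 x 54 x 18 mm, about 0.15 kg; bottom of the three-high stack, its green ends showing beyond the pressing board. Origin: centre of its underside; x along its 120 mm length, z up. Grip it across its 54 mm width.
- ochre_panel: Deep paint sample panel, pale wood with an ochre-yellow painted top, 104 x 52 x 36 mm, about 0.2 kg; bottom of the two-high stack, with a weight on it. Origin: centre of its underside; x along its 104 mm length, z up. Grip it across its 52 mm width.
- blue_pad: Place of the blue weight: flat slate-blue pad, 92 x 64 mm, 3 mm thick, fixed to the bench. Origin: centre of its underside; x along its 92 mm length. Its top is 3 mm above its origin.
- maroon_pad: Place of the maroon weight: flat maroon pad, 92 x 64 mm, 3 mm thick, fixed to the bench. Origin: centre of its underside; x along its 92 mm length. Its top is 3 mm above its origin.
- cork_mat: Place of the pressing board: flat brown cork mat, 112 x 64 mm, 4 mm thick, fixed to the bench. Origin: centre of its underside; x along its 112 mm length. Its top is 4 mm above its origin.
- green_rest: Place of the green panel: drying rest, an aluminium plate 94 x 50 mm with two green cross bars whose tops are 10 mm above the bench, fixed to the bench. Origin: centre of its underside; x along its 94 mm length, from bar to bar. The panel lies on both bars, its ends standing 13 mm past the plate.
- ochre_rest: Place of the ochre panel: drying rest, an aluminium plate 94 x 50 mm with two ochre-yellow cross bars whose tops are 10 mm above the bench, fixed to the bench. Origin: centre of its underside; x along its 94 mm length, from bar to bar. The panel lies on both bars, its ends standing 5 mm past the plate.

How it is judged:
At the end, for the whole second after the job is handed in: Weights on the pads of their colour, pressing board on the cork mat, panels on the bars of the rests of their colour: all face up, level (0.08 rad), centred within 14 mm, long side along the place's within 0.25 rad either way round, at rest and released (horizontal distance between blue_weight and blue_pad below 0.014 m and z of blue_weight in the frame of blue_pad between 0 and 0.006 m and angle between the y axis of blue_weight and the x axis of blue_pad, either way round below 0.25 rad and angle between each of blue_weight, maroon_weight, press_board, green_panel, ochre_panel's own z axis and vertical below 0.08 rad and linear speed of each of blue_weight, maroon_weight, press_board, green_panel, ochre_panel below 0.02 m/s and horizontal distance between maroon_weight and maroon_pad below 0.014 m and z of maroon_weight in the frame of maroon_pad between 0 and 0.006 m and angle between the y axis of maroon_weight and the x axis of maroon_pad, either way round below 0.25 rad and horizontal distance between press_board and cork_mat below 0.014 m and z of press_board in the frame of cork_mat between 0.001 and 0.007 m and angle between the x axis of press_board and the x axis of cork_mat, either way round below 0.25 rad and horizontal distance between green_panel and green_rest below 0.014 m and z of green_panel in the frame of green_rest between 0.007 and 0.013 m and angle between the x axis of green_panel and the x axis of green_rest, either way round below 0.25 rad and horizontal distance between ochre_panel and ochre_rest below 0.014 m and z of ochre_panel in the frame of ochre_rest between 0.007 and 0.013 m and angle between the x axis of ochre_panel and the x axis of ochre_rest, either way round below 0.25 rad); the robot touches nothing.
It fails at once if a piece is tipped more than about 35 degrees (angle between any of blue_weight, maroon_weight, press_board, green_panel, ochre_panel's own z axis and vertical above 0.6 rad).
It fails at once if a panel or the pressing board is carried or shifted more than 30 mm with something still lying on it ((distance of press_board from where it was at the start of the episode above 0.03 m and (contact force between press_board and blue_weight above 0.4 N or contact force between press_board and maroon_weight above 0.4 N)) or (distance of green_panel from where it was at the start of the episode above 0.03 m and (contact force between green_panel and blue_weight above 0.4 N or contact force between green_panel and maroon_weight above 0.4 N or contact force between green_panel and press_board above 0.4 N)) or (distance of ochre_panel from where it was at the start of the episode above 0.03 m and (contact force between ochre_panel and blue_weight above 0.4 N or contact force between ochre_panel and maroon_weight above 0.4 N or contact force between ochre_panel and press_board above 0.4 N))).
It also fails if it takes over 104 s, if anything falls off the work surface, if the arm or the gripper's body presses on something with over 40 N, if the wrist force passes 120 N, or if a joint passes its speed limit or range.

## Working session

There is one attempt and no reset: what is moved stays moved. The work goes in short steps, Python scripts to look and compute and a tool call to move; the robot and the scene stay as the last step left them, time stands still between calls to the robot, and variables do not carry over. Pictures are saved under pics/ and viewed, about 12 in all and at most 16, crops included, and the job is handed in when it is done.

Besides the shell and the picture viewer there is one more tool, called after "Call:" by a JSON object that holds its "name" and its "arguments". jog_arm: Moves the arm, as the interface text tells. Its arguments: {"type":"object","properties":{"plan":{"type":"array","items":{"type":"object","properties":{"claw":{"type":"number"},"x":{"type":"number"},"y":{"type":"number"},"z":{"type":"number"},"turn":{"type":"number"}}}},"newtons":{"type":"number"}},"required":["plan"]}

```bash
mkdir -p pics; python3 - <<'E'
from workcell import bot
import cv2
print(bot.read_state())
for n in("top","scene"):
    im=bot.read_camera(n); cv2.imwrite(f"pics/{n}0.png",im[:,:,::-1]); p=bot.camera_params(n); print(n,p)
E
```

```text
{'time': 0.0, 'q': array([ 1.22508383e+00,  2.64739419e-01,  1.60538992e+00, -4.21007742e-06,
        1.27368596e+00, -3.68699320e-02]), 'joint_vel': array([ 0.00088692,  0.00144023, -0.00027833,  0.0016487 ,  0.00021783,
        0.00076566]), 'joint_torque': array([ 7.05677776e-04, -5.15099180e+01, -3.67325056e+01,  3.45744331e-05,
        1.29142069e-02,  2.42565648e-07]), 'tool_pos': array([0.20490528, 0.64237721, 0.22996268]), 'tcp_rot': array([-0.48313641, -3.10379472,  0.00342838]), 'wrist_force': array([ 0.66575589,  0.60944924, -0.21999411]), 'torque': array([-0.03664013, -0.01137424, -0.01705284]), 'width': 0.997337257508569}
top {'fx': 431.07535553100814, 'fy': 431.07535553100814, 'cx': 251.46055914963, 'cy': 188.05787110880308, 'world_to_cam': array([[ 1.71584959e-03, -9.99966895e-01, -7.95395754e-03,
        -6.39088138e-02],
       [ 9.88793898e-01,  5.09222386e-04,  1.49286197e-01,
        -5.32051207e-01],
       [-1.49277205e-01, -8.12097734e-03,  9.88762037e-01,
        -8.57447375e-01],
       [ 0.00000000e+00,  0.00000000e+00,  0.00000000e+00,
         1.00000000e+00]])}
scene {'fx': 432.25005263294514, 'fy': 432.25005263294514, 'cx': 250.99510772108812, 'cy': 196.84254132918622, 'world_to_cam': array([[-0.79153602, -0.61098008, -0.01319321,  0.36775602],
       [ 0.47550552, -0.6293001 ,  0.61471611, -0.28570162],
       [-0.38388179,  0.4802965 ,  0.7886381 , -0.69902722],
       [ 0.        ,  0.        ,  0.        ,  1.        ]])}
```

View pics/top0.png

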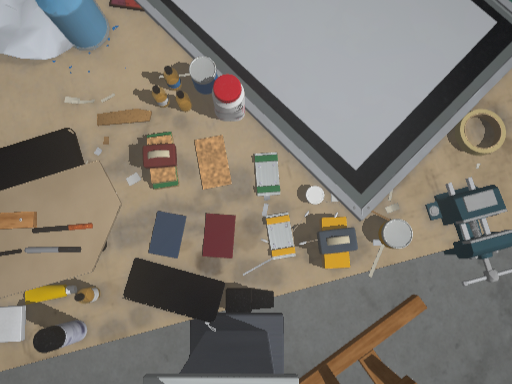

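View pics/scene0.png

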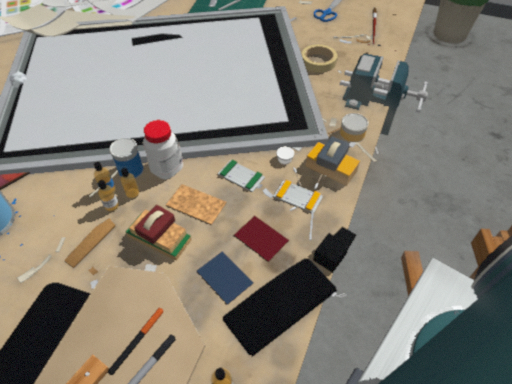

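The top view shows these places and pieces, as (column, row):
- Maroon weight, board and green stack at (160,160)
- Cork mat at (213,162)
- Green rest at (267,174) and ochre rest at (281,236)
- Ochre and blue stack at (338,242)
- Blue pad at (168,234) and maroon pad at (219,236)

The scene view agrees with this.

```bash
cat >h.py <<'E'
import numpy as np,cv2
from workcell import bot
def toplane(uv,p,z):
    M=p["world_to_cam"];R=M[:3,:3];c=-R.T@M[:3,3]
    uv=np.asarray(uv,float).reshape(-1,2)
    d=np.c_[(uv[:,0]-p["cx"])/p["fx"],-(uv[:,1]-p["cy"])/p["fy"],-np.ones(len(uv))]@R
    return (c+d*((z-c[2])/d[:,2])[:,None])[:,:2]
def rect(pts):  # centre, long, short, angle of long side (deg)
    (x,y),(w,h),a=cv2.minAreaRect((pts*1000).astype(np.float32))
    if w<h: w,h,a=h,w,a+90
    return np.round([x,y,w,h,(a+90)%180-90],1)
def grow(im,b,lo,hi,big=True):
    "mask within box b=(u0,v0,u1,v1) by HSV range; hull points of largest/all components"
    hsv=cv2.cvtColor(im,cv2.COLOR_RGB2HSV)
    m=cv2.inRange(hsv,np.array(lo),np.array(hi)); k=np.zeros_like(m);k[b[1]:b[3],b[0]:b[2]]=255
    m&=k
    n,l,s,_=cv2.connectedComponentsWithStats(m)
    if n<2: return m,None
    keep=[1+np.argmax(s[1:,4])] if big else [i for i in range(1,n) if s[i,4]>=15]
    m=(np.isin(l,keep)*255).astype(np.uint8)
    v,u=np.nonzero(m); return m,np.c_[u,v]
E
python3 - <<'E'
import cv2
im=cv2.imread("pics/top0.png")
c=cv2.resize(im[120:275,130:365],None,fx=3.4,fy=3.4,interpolation=cv2.INTER_CUBIC);cv2.imwrite("pics/c1.png",c)
h=cv2.cvtColor(im,cv2.COLOR_BGR2HSV)
for n,(u,v) in dict(maroonw=(150,162),board=(153,173),green=(162,185),greentop=(158,135),cork=(213,162),cork2=(205,150),gb=(266,157),plate=(267,174),ob=(281,253),ochre=(336,262),och2=(333,222),bluew=(325,245),bpad=(168,234),mpad=(219,236),table=(190,205),t2=(300,220)).items(): print(n,h[v,u])
E
```

```text
maroonw [  2 117 109]
board [ 16 119 201]
green [ 67 103 111]
greentop [64 90 94]
cork [ 16 117 165]
cork2 [ 16 115 162]
gb [ 67 105 112]
plate [ 90   6 178]
ob [ 20 193 207]
ochre [ 21 199 206]
och2 [ 21 196 203]
bluew [108  35  95]
bpad [109  66  93]
mpad [179 124 105]
table [ 18  57 142]
t2 [ 18  66 167]
```

View pics/c1.png

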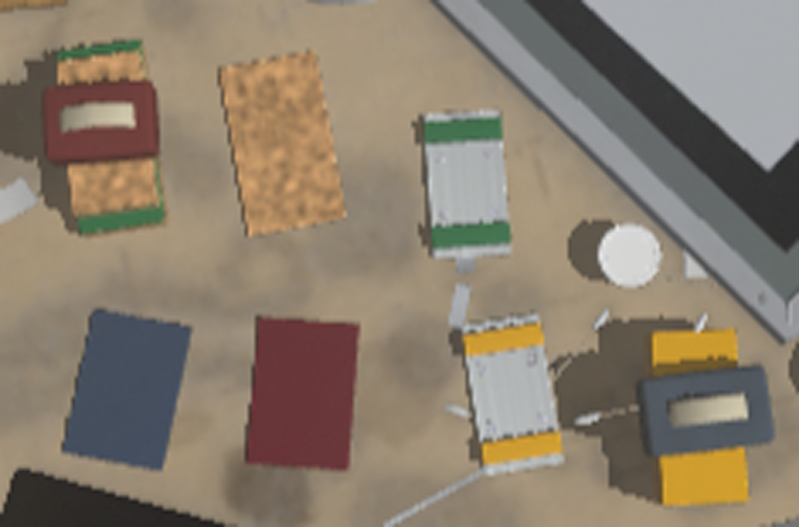

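The crop shows every place and both stacks clearly. The colours separate well enough for masks.

```bash
cat >m.py <<'E'
from h import *
im=cv2.imread("pics/top0.png")[:,:,::-1].copy();p=bot.camera_params("top")
J=[("blue_pad",(140,205,195,265),(100,50,50),(120,120,140),.003,1),
("maroon_pad",(198,205,242,265),(165,60,60),(180,255,160),.003,1),
("cork",(190,130,236,195),(5,85,90),(22,170,255),.004,1),
("gbars",(245,145,290,200),(50,60,60),(85,255,255),.010,0),
("obars",(260,205,300,262),(15,130,90),(28,255,255),.010,0),
("blue_w",(312,225,362,258),(98,22,50),(120,120,130),.060,1),
("maroon_w",(140,138,180,172),(0,90,50),(9,255,160),.060,1),
("ochre",(315,210,356,272),(15,130,130),(28,255,255),.036,0),
("green",(140,128,185,192),(50,60,60),(85,255,255),.018,0),
("board",(140,128,185,192),(11,90,120),(22,170,255),.036,0)]
for n,b,lo,hi,z,big in J:
    m,q=grow(im,b,lo,hi,big); print(n,len(q),rect(toplane(q,p,z)))
E
python3 m.py
```

```text
blue_pad 1217 [438.1 117.3  88.9  62.2 -10.5]
maroon_pad 1208 [435.9   7.1  88.8  61.9  -3.4]
cork 1485 [596.5  22.5 113.5  64.6  11. ]
gbars 262 [569.3 -96.6  80.7  48.3   3.8]
obars 289 [ 436.1 -124.1   80.7   49.4    9. ]
blue_w 573 [ 423.8 -235.9   71.6   43.3  -82.8]
maroon_w 575 [597.  126.2  68.   48.7 -87.7]
ochre 614 [ 421.2 -235.6  104.2   51.2    2.4]
green 165 [597.9 130.6 119.1  53.1   9.6]
board 563 [596.1 126.9  99.6  55.1   7.9]
```

```bash
cat >go.py <<'E'
import sys,numpy as np
from workcell import bot
from scipy.spatial.transform import Rotation as R
s=bot.read_state();r=R.from_rotvec(s["tcp_rot"]).as_matrix();t=s["tool_pos"]
ph=np.degrees(np.arctan2(r[1,1],r[0,1]))
print("t %.2f pos"%s["time"],np.round(t*1000,1),"head %.1f"%ph,"tilt",np.round(r[:2,2],3),"F",np.round(s["wrist_force"],1),"w %.3f"%s["width"],"q1,q6",np.round(np.degrees(s["q"][[0,5]])))
if len(sys.argv)>4:
    x,y,z,p=map(float,sys.argv[1:5]); p0=np.radians(p)
    d=np.array([x,y,z])-t*1000
    print("turn %.1f"%-(p-ph),"x %.1f y %.1f z %.1f"%(-np.sin(p0)*d[0]+np.cos(p0)*d[1],np.cos(p0)*d[0]+np.sin(p0)*d[1],-d[2]))
E
python3 go.py 597 126 130 3.5
```

```text
t 0.10 pos [204.9 642.4 230.1] head 72.3 tilt [-0.001 -0.002] F [ 0.3 -0.2 -0.4] w 1.002 q1,q6 [70. -2.]
turn 68.8 x -539.4 y 359.8 z 100.1
```

Call:
{"name": "jog_arm", "arguments": {"plan": [{"turn": 9.8,"z": 0.007},{"turn": 9.8,"z": 0.007},{"turn": 9.8,"z": 0.007},{"turn": 9.8,"z": 0.007},{"turn": 9.8,"z": 0.007},{"turn": 9.8,"z": 0.007},{"turn": 10,"z": 0.008},{"x": -0.045,"y": 0.03},{"x": -0.045,"y": 0.03},{"x": -0.045,"y": 0.03}]}}

```text
schema error: expected keys claw, x, y, z, turn
```

Call:
{"name": "jog_arm", "arguments": {"plan": [{"x": -0.045,"y": 0.03},{"x": -0.045,"y": 0.03},{"x": -0.045,"y": 0.03},{"x": -0.045,"y": 0.03},{"x": -0.045,"y": 0.03},{"x": -0.045,"y": 0.03},{"x": -0.045,"y": 0.03},{"x": -0.045,"y": 0.03},{"x": -0.045,"y": 0.03},{}]}}

```text
schema error: expected keys claw, x, y, z, turn
```

```bash
python3 go.py 597 126 130 3; python3 - <<'E'
from h import *
im=bot.read_camera("wrist");cv2.imwrite("pics/w1.png",im[:,:,::-1])
p=bot.camera_params("wrist");M=p["world_to_cam"];print(-M[:3,:3].T@M[:3,3],M[2,:3])
E
```

```text
t 0.10 pos [204.9 642.4 230.1] head 72.3 tilt [-0.001 -0.002] F [ 0.3 -0.2 -0.4] w 1.002 q1,q6 [70. -2.]
turn 69.3 x -536.3 y 364.5 z 100.1
[0.13119116 0.66686533 0.3720749 ] [-0.28764091  0.0936947   0.95314428]
```

View pics/w1.png

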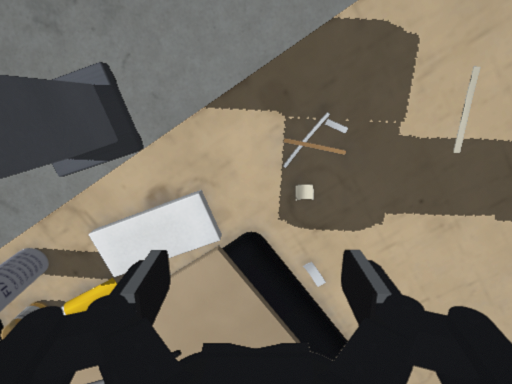

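The moves were refused because every key is required in each row. This wrist view, taken from the start pose, shows only clutter, with the fingers at (145,290) and (370,290).

Call:
{"name": "jog_arm", "arguments": {"plan": [{"claw": 0,"x": 0,"y": 0,"turn": 9.8,"z": 0.007},{"claw": 0,"x": 0,"y": 0,"turn": 9.8,"z": 0.007},{"claw": 0,"x": 0,"y": 0,"turn": 9.8,"z": 0.007},{"claw": 0,"x": 0,"y": 0,"turn": 9.8,"z": 0.007},{"claw": 0,"x": 0,"y": 0,"turn": 9.8,"z": 0.007},{"claw": 0,"x": 0,"y": 0,"turn": 9.8,"z": 0.007},{"claw": 0,"x": 0,"y": 0,"turn": 10,"z": 0.008},{"claw": 0,"x": -0.045,"y": 0.03,"z": 0,"turn": 0},{"claw": 0,"x": -0.045,"y": 0.03,"z": 0,"turn": 0},{"claw": 0,"x": -0.045,"y": 0.03,"z": 0,"turn": 0}]}}

```text
time: 1.4
tool_pos: [0.3038, 0.5124, 0.1808]
tcp_rot: [2.151, 2.289, -0.001]
wrist_force: [0.5, 0.2, 0.9]
width: 0.999
```

Call:
{"name": "jog_arm", "arguments": {"plan": [{"claw": 0,"x": -0.045,"y": 0.03,"z": 0,"turn": 0},{"claw": 0,"x": -0.045,"y": 0.03,"z": 0,"turn": 0},{"claw": 0,"x": -0.045,"y": 0.03,"z": 0,"turn": 0},{"claw": 0,"x": -0.045,"y": 0.03,"z": 0,"turn": 0},{"claw": 0,"x": -0.045,"y": 0.03,"z": 0,"turn": 0},{"claw": 0,"x": -0.045,"y": 0.03,"z": 0,"turn": 0},{"claw": 0,"x": -0.045,"y": 0.03,"z": 0,"turn": 0},{"claw": 0,"x": -0.045,"y": 0.03,"z": 0,"turn": 0},{"claw": 0,"x": -0.04,"y": 0.03,"z": 0,"turn": 0},{"claw": 0,"x": 0,"y": 0,"z": 0.0,"turn": 0}]}}

```text
time: 2.65
tool_pos: [0.599, 0.1282, 0.181]
tcp_rot: [2.157, 2.283, -0.0]
wrist_force: [-0.3, -0.0, 0.1]
width: 0.999
```

```bash
python3 go.py 597 126 130 3; python3 - <<'E'
from h import *
im=bot.read_camera("wrist");cv2.imwrite("pics/w2.png",im[:,:,::-1])
p=bot.camera_params("wrist");np.save("pics/w2.npy",p)
E
```

```text
t 2.65 pos [599.  128.2 181. ] head 3.3 tilt [ 0.    -0.001] F [-0.3 -0.   0.1] w 0.999 q1,q6 [10.  7.]
turn 0.3 x -2.0 y -2.1 z 51.0
```

View pics/w2.png

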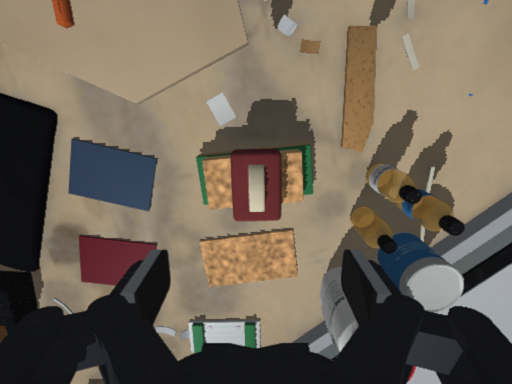

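The wrist view shows the maroon weight at (256,185), the board and green panel under it, the cork mat at (250,257), and both pads on the left. I can measure from this.

```bash
cat >mw.py <<'E'
from h import *
import sys
im=cv2.imread("pics/w2.png")[:,:,::-1].copy();p=np.load("pics/w2.npy",allow_pickle=True).item()
hsv=cv2.cvtColor(im,cv2.COLOR_RGB2HSV)
print([list(hsv[v,u]) for u,v in((270,185),(246,155),(217,185),(309,170),(200,180),(115,180),(110,255),(250,257))])
for n,b,lo,hi,z,big in [("blue_pad",(60,130,170,220),(100,40,40),(120,120,140),.003,1),
("maroon_w",(225,140,290,230),(0,90,85),(9,255,200),.060,1),("maroon_w2",(225,140,290,230),(160,90,85),(180,255,200),.060,1),
("green",(190,140,320,215),(50,60,95),(85,255,255),.018,0),
("board",(195,140,308,212),(8,90,150),(22,180,255),.036,0),
("cork",(195,222,305,290),(8,90,120),(22,180,255),.004,0)]:
    m,q=grow(im,b,lo,hi,big)
    if q is not None: print(n,len(q),rect(toplane(q,p,z)))
E
python3 mw.py
```

```text
[[np.uint8(179), np.uint8(138), np.uint8(98)], [np.uint8(179), np.uint8(138), np.uint8(83)], [np.uint8(15), np.uint8(122), np.uint8(182)], [np.uint8(71), np.uint8(152), np.uint8(104)], [np.uint8(66), np.uint8(112), np.uint8(109)], [np.uint8(107), np.uint8(104), np.uint8(88)], [np.uint8(176), np.uint8(154), np.uint8(98)], [np.uint8(16), np.uint8(123), np.uint8(156)]]
blue_pad 4521 [438.5 119.7  90.9  63.1 -10.4]
maroon_w 118 [599.8 103.7  43.7   8.2   3.4]
maroon_w2 1562 [597.3 131.   61.8  42.1 -85.3]
green 456 [597.1 132.7 118.4  52.1   9.3]
board 1918 [595.6 131.2  97.3  50.8   8.3]
cork 4267 [595.8  25.3 111.5  63.7  11. ]
```

Call:
{"name": "jog_arm", "arguments": {"plan": [{"claw": 0,"x": 0.001,"y": -0.002,"z": 0.04,"turn": -1.2},{"claw": 0,"x": 0,"y": 0,"z": 0.04,"turn": 0},{"claw": 0,"x": 0,"y": 0,"z": 0.035,"turn": 0},{"claw": 0,"x": 0,"y": 0,"z": 0.03,"turn": 0},{"claw": 1,"x": 0,"y": 0,"z": 0,"turn": 0},{"claw": 1,"x": 0,"y": 0,"z": 0,"turn": 0},{"claw": 1,"x": 0,"y": 0,"z": 0,"turn": 0},{"claw": 1,"x": 0,"y": 0,"z": 0,"turn": 0},{"claw": 1,"x": 0,"y": 0,"z": 0,"turn": 0},{"claw": 1,"x": 0,"y": 0,"z": 0,"turn": 0}], "newtons": 60}}

```text
time: 3.95
tool_pos: [0.5968, 0.1327, 0.0385]
tcp_rot: [2.127, 2.309, 0.005]
wrist_force: [-0.2, 3.5, 6.4]
width: 0.552
```

```bash
python3 go.py 436 8 90 86.6
```

```text
t 3.95 pos [596.8 132.7  38.5] head 4.7 tilt [0.004 0.001] F [-0.2  3.5  6.4] w 0.552 q1,q6 [10.  5.]
turn -81.9 x 153.1 y -134.0 z -51.5
```

Call:
{"name": "jog_arm", "arguments": {"plan": [{"claw": 1,"x": 0,"y": 0,"z": -0.005,"turn": 0},{"claw": 1,"x": 0,"y": 0,"z": -0.01,"turn": 0},{"claw": 1,"x": 0,"y": 0,"z": -0.015,"turn": 0},{"claw": 1,"x": 0,"y": 0,"z": -0.02,"turn": 0},{"claw": 1,"x": 0,"y": 0,"z": -0.02,"turn": 0},{"claw": 1,"x": 0,"y": 0,"z": 0,"turn": 0}]}}

```text
time: 4.7
tool_pos: [0.5977, 0.1324, 0.1099]
tcp_rot: [2.126, 2.308, 0.008]
wrist_force: [1.5, 0.3, -5.2]
width: 0.547
```

```bash
python3 go.py 436 8 90 86.6; python3 - <<'E'
from h import *
cv2.imwrite("pics/s2.png",cv2.resize(bot.read_camera("scene")[100:300,60:340,::-1],None,fx=2.5,fy=2.5))
E
```

```text
t 4.70 pos [597.7 132.4 109.9] head 4.7 tilt [0.006 0.001] F [ 1.5  0.3 -5.2] w 0.547 q1,q6 [10.  5.]
turn -81.9 x 154.0 y -133.8 z 19.9
```

View pics/s2.png

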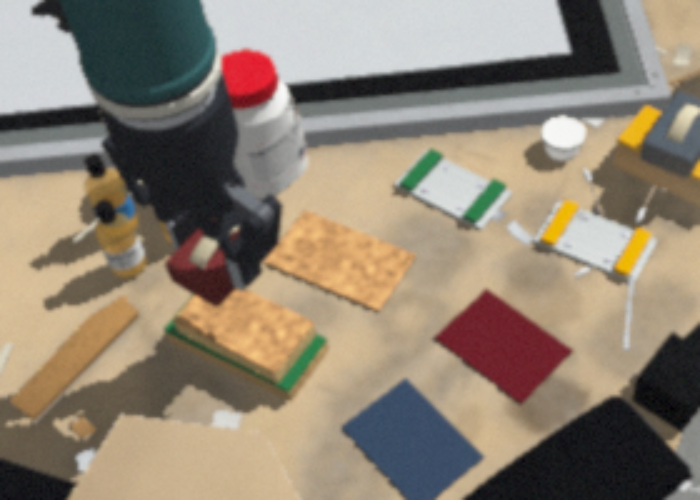

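Call:
{"name": "jog_arm", "arguments": {"plan": [{"claw": 1,"x": 0,"y": 0,"z": 0,"turn": -10.25},{"claw": 1,"x": 0,"y": 0,"z": 0,"turn": -10.25},{"claw": 1,"x": 0,"y": 0,"z": 0,"turn": -10.25},{"claw": 1,"x": 0,"y": 0,"z": 0,"turn": -10.25},{"claw": 1,"x": 0,"y": 0,"z": 0,"turn": -10.25},{"claw": 1,"x": 0,"y": 0,"z": 0,"turn": -10.25},{"claw": 1,"x": 0,"y": 0,"z": 0,"turn": -10.25},{"claw": 1,"x": 0,"y": 0,"z": 0,"turn": -10.25},{"claw": 1,"x": 0.039,"y": -0.033,"z": 0,"turn": 0},{"claw": 1,"x": 0.039,"y": -0.033,"z": 0,"turn": 0}]}}

```text
time: 6.0
tool_pos: [0.5118, 0.07, 0.1051]
tcp_rot: [-0.088, -3.138, 0.001]
wrist_force: [0.0, -1.1, -5.2]
width: 0.548
```

Call:
{"name": "jog_arm", "arguments": {"plan": [{"claw": 1,"x": 0.039,"y": -0.033,"z": 0,"turn": 0},{"claw": 1,"x": 0.039,"y": -0.033,"z": 0,"turn": 0},{"claw": 1,"x": 0,"y": 0,"z": 0.03,"turn": 0},{"claw": 1,"x": 0,"y": 0,"z": 0.03,"turn": 0},{"claw": 1,"x": 0,"y": 0,"z": 0,"turn": 0}]}}

```text
time: 6.62
tool_pos: [0.428, 0.0091, 0.0437]
tcp_rot: [-0.09, -3.133, 0.0]
wrist_force: [0.1, -0.1, -5.8]
width: 0.547
```

```bash
python3 go.py 433 8 6 86.6; python3 - <<'E'
from h import *
cv2.imwrite("pics/s3.png",np.hstack([cv2.resize(bot.read_camera("scene")[200:300,190:320,::-1],None,fx=3,fy=3),cv2.resize(bot.read_camera("wrist")[84:384,56:456,::-1],(390,300))]))
E
```

```text
t 6.62 pos [428.    9.1  43.7] head 86.7 tilt [-0.007  0.   ] F [ 0.1 -0.1 -5.8] w 0.547 q1,q6 [ -2. -89.]
turn 0.1 x -5.0 y -0.8 z 37.7
```

View pics/s3.png

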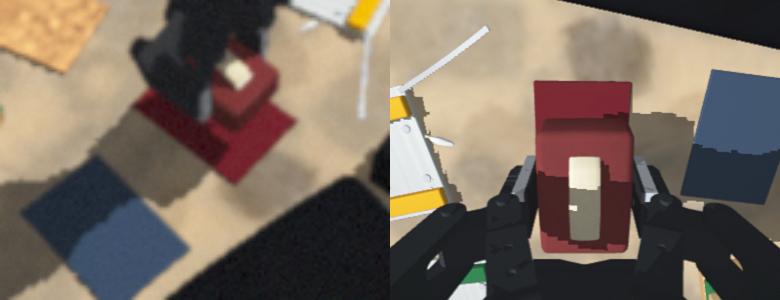

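The weight is held above its pad, roughly centred and lined up with it. Next I lower it.

Call:
{"name": "jog_arm", "arguments": {"plan": [{"claw": 1,"x": -0.005,"y": -0.001,"z": 0.015,"turn": 0},{"claw": 1,"x": 0,"y": 0,"z": 0.01,"turn": 0},{"claw": 1,"x": 0,"y": 0,"z": 0.005,"turn": 0},{"claw": 1,"x": 0,"y": 0,"z": 0.004,"turn": 0},{"claw": 1,"x": 0,"y": 0,"z": 0.001,"turn": 0},{"claw": 1,"x": 0,"y": 0,"z": 0,"turn": 0}]}}

```text
time: 7.48
tool_pos: [0.4369, 0.0079, 0.0114]
tcp_rot: [0.09, 3.14, -0.0]
wrist_force: [0.6, 0.5, -5.3]
width: 0.546
```

```bash
python3 go.py 433 8 6 86.6
```

```text
t 7.47 pos [436.9   7.9  11.4] head 86.7 tilt [ 0. -0.] F [ 0.6  0.5 -5.3] w 0.546 q1,q6 [ -2. -89.]
turn 0.1 x 3.9 y -0.1 z 5.4
```

Call:
{"name": "jog_arm", "arguments": {"plan": [{"claw": 1,"x": 0,"y": 0,"z": 0.003,"turn": 0},{"claw": 1,"x": 0,"y": 0,"z": 0.002,"turn": 0},{"claw": 1,"x": 0,"y": 0,"z": 0,"turn": 0}]}}

```text
time: 7.85
tool_pos: [0.4365, 0.0079, 0.0061]
tcp_rot: [-0.09, -3.14, -0.0]
wrist_force: [0.5, -0.0, -7.0]
width: 0.55
```

```bash
python3 go.py 433 8 6 86.6
```

```text
t 7.85 pos [436.5   7.9   6.1] head 86.7 tilt [-0.  0.] F [ 0.5 -0.  -7. ] w 0.550 q1,q6 [ -2. -89.]
turn 0.1 x 3.5 y -0.1 z 0.1
```

Call:
{"name": "jog_arm", "arguments": {"plan": [{"claw": 1,"x": 0,"y": 0,"z": 0.001,"turn": 0},{"claw": 1,"x": 0,"y": 0,"z": 0.001,"turn": 0},{"claw": 1,"x": 0,"y": 0,"z": 0,"turn": 0}]}}

```text
time: 8.22
tool_pos: [0.4369, 0.0078, 0.0055]
tcp_rot: [-0.09, -3.14, -0.0]
wrist_force: [-4.9, -1.8, 7.9]
width: 0.548
```

```bash
python3 go.py 433 8 6 86.6
```

```text
t 8.22 pos [436.9   7.8   5.5] head 86.7 tilt [-0.001  0.   ] F [-4.9 -1.8  7.9] w 0.548 q1,q6 [ -2. -89.]
turn 0.1 x 3.9 y -0.1 z -0.5
```

Call:
{"name": "jog_arm", "arguments": {"plan": [{"claw": 0.3,"x": 0,"y": 0,"z": 0,"turn": 0},{"claw": 0.1,"x": 0,"y": 0,"z": 0,"turn": 0},{"claw": 0,"x": 0,"y": 0,"z": 0,"turn": 0},{"claw": 0,"x": 0,"y": 0,"z": -0.01,"turn": 0},{"claw": 0,"x": 0,"y": 0,"z": -0.03,"turn": 0},{"claw": 0,"x": 0,"y": 0,"z": -0.04,"turn": 0},{"claw": 0,"x": 0,"y": 0,"z": -0.04,"turn": 0},{"claw": 0,"x": 0,"y": 0,"z": 0,"turn": 0}]}}

```text
time: 9.22
tool_pos: [0.4403, 0.0077, 0.1288]
tcp_rot: [0.09, 3.131, -0.0]
wrist_force: [0.3, -1.4, 0.7]
width: 0.998
```

```bash
python3 go.py 596 130 120 98.3; python3 - <<'E'
from h import *
p=bot.camera_params("top");im=bot.read_camera("top");cv2.imwrite("pics/t2.png",im[:,:,::-1])
for n,b,lo,hi,z,big in [("green",(140,128,185,192),(50,60,60),(85,255,255),.018,0),
("board",(140,128,185,192),(11,90,120),(22,170,255),.036,0)]:
    m,q=grow(im,b,lo,hi,big); print(n,len(q),rect(toplane(q,p,z)))
E
```

```text
t 9.22 pos [440.3   7.7 128.8] head 86.7 tilt [ 0.009 -0.   ] F [ 0.3 -1.4  0.7] w 0.998 q1,q6 [ -2. -89.]
turn -11.6 x -171.8 y 98.5 z 8.8
green 63 [653.8 139.5  50.9   5.7 -81.6]
board 1057 [599.6 127.1  92.8  56.3   8.1]
```

Call:
{"name": "jog_arm", "arguments": {"plan": [{"claw": 0,"x": 0,"y": 0,"z": 0,"turn": -6},{"claw": 0,"x": 0,"y": 0,"z": 0,"turn": -5.6},{"claw": 0,"x": -0.043,"y": 0.0245,"z": 0,"turn": 0},{"claw": 0,"x": -0.043,"y": 0.0245,"z": 0,"turn": 0},{"claw": 0,"x": -0.043,"y": 0.0245,"z": 0,"turn": 0},{"claw": 0,"x": -0.043,"y": 0.0245,"z": 0,"turn": 0},{"claw": 0,"x": 0,"y": 0,"z": 0.01,"turn": 0},{"claw": 0,"x": 0,"y": 0,"z": 0,"turn": 0}]}}

```text
time: 10.28
tool_pos: [0.5901, 0.1292, 0.1112]
tcp_rot: [0.228, -3.127, 0.001]
wrist_force: [-0.9, -0.1, -0.2]
width: 1.0
```

```bash
python3 go.py 596 130 20 98.3; python3 - <<'E'
from h import *
p=bot.camera_params("wrist");im=bot.read_camera("wrist");cv2.imwrite("pics/w4.png",im[:,:,::-1])
for n,b,lo,hi,z,big in [("green",(150,50,380,384),(50,60,60),(85,255,255),.018,0),
("board",(150,50,340,384),(8,90,120),(22,180,255),.036,1)]:
    m,q=grow(im,b,lo,hi,big); print(n,len(q),rect(toplane(q,p,z)))
E
```

```text
t 10.28 pos [590.1 129.2 111.2] head 98.3 tilt [-0.006 -0.001] F [-0.9 -0.1 -0.2] w 1.000 q1,q6 [ 10. -88.]
turn 0.0 x -5.9 y -0.1 z 91.2
green 817 [597.8 131.  118.7  52.7   9.9]
board 7339 [595.9 129.1  97.6  51.2   8. ]
```

View pics/w4.png

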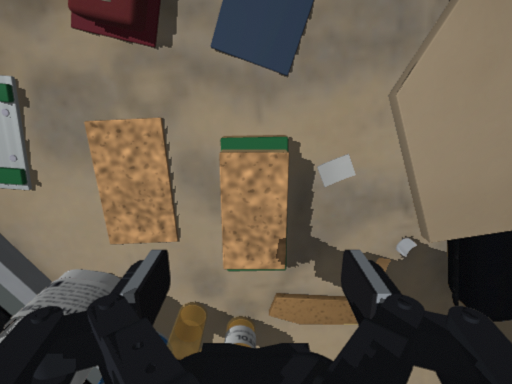

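Call:
{"name": "jog_arm", "arguments": {"plan": [{"claw": 0,"x": -0.002,"y": 0,"z": 0.035,"turn": 0},{"claw": 0,"x": 0,"y": 0,"z": 0.03,"turn": 0},{"claw": 0,"x": 0,"y": 0,"z": 0.016,"turn": 0},{"claw": 0,"x": 0,"y": 0,"z": 0,"turn": 0},{"claw": 0,"x": 0,"y": 0,"z": 0,"turn": 0}]}}

```text
time: 10.95
tool_pos: [0.5956, 0.1299, 0.0346]
tcp_rot: [-0.227, 3.131, 0.0]
wrist_force: [0.2, 0.7, 0.1]
width: 1.0
```

```bash
python3 go.py 596 130 22 98
```

```text
t 10.95 pos [595.6 129.9  34.6] head 98.3 tilt [0.002 0.   ] F [0.2 0.7 0.1] w 1.000 q1,q6 [ 10. -88.]
turn 0.3 x -0.4 y 0.0 z 12.6
```

Call:
{"name": "jog_arm", "arguments": {"plan": [{"claw": 0,"x": 0,"y": 0,"z": 0.011,"turn": 0},{"claw": 0.2,"x": 0,"y": 0,"z": 0,"turn": 0},{"claw": 1,"x": 0,"y": 0,"z": 0,"turn": 0},{"claw": 1,"x": 0,"y": 0,"z": 0,"turn": 0},{"claw": 1,"x": 0,"y": 0,"z": 0,"turn": 0},{"claw": 1,"x": 0,"y": 0,"z": 0,"turn": 0},{"claw": 1,"x": 0,"y": 0,"z": 0,"turn": 0}], "newtons": 40}}

```text
time: 11.82
tool_pos: [0.5951, 0.1301, 0.0226]
tcp_rot: [-0.227, 3.133, 0.0]
wrist_force: [0.2, 0.3, 2.0]
width: 0.598
```

```bash
python3 go.py 596 130 22 98
```

```text
t 11.82 pos [595.1 130.1  22.6] head 98.3 tilt [0.001 0.   ] F [0.2 0.3 2. ] w 0.598 q1,q6 [ 10. -88.]
turn 0.3 x -0.8 y -0.2 z 0.6
```

Call:
{"name": "jog_arm", "arguments": {"plan": [{"claw": 1,"x": 0,"y": 0,"z": -0.005,"turn": 0},{"claw": 1,"x": 0,"y": 0,"z": -0.015,"turn": 0},{"claw": 1,"x": 0,"y": 0,"z": -0.03,"turn": -2.7},{"claw": 1,"x": 0,"y": 0,"z": 0,"turn": 0}]}}

```text
time: 12.32
tool_pos: [0.5976, 0.1305, 0.0759]
tcp_rot: [-0.3, 3.12, 0.001]
wrist_force: [0.9, 0.2, -1.7]
width: 0.596
```

```bash
python3 go.py 596 24 9 101; python3 - <<'E'
from h import *
p=bot.camera_params("wrist");im=bot.read_camera("wrist");cv2.imwrite("pics/w5.png",im[:,:,::-1])
for n,b,lo,hi,z,big in [("green",(150,50,380,384),(50,60,60),(85,255,255),.018,0),
("board",(200,50,340,384),(8,90,120),(22,180,255),.086,1)]:
    m,q=grow(im,b,lo,hi,big); print(n,len(q),rect(toplane(q,p,z)))
E
```

```text
t 12.32 pos [597.6 130.5  75.9] head 101.0 tilt [0.007 0.001] F [ 0.9  0.2 -1.7] w 0.596 q1,q6 [ 10. -91.]
turn -0.0 x 21.9 y -104.2 z 66.9
green 2808 [550.7 123.1  53.2  24.1 -79.1]
board 10886 [578.6 127.2  59.7  52.3  11. ]
```

Call:
{"name": "jog_arm", "arguments": {"plan": [{"claw": 1,"x": 0.007,"y": -0.035,"z": 0,"turn": 0},{"claw": 1,"x": 0.007,"y": -0.035,"z": 0,"turn": 0},{"claw": 1,"x": 0.006,"y": -0.034,"z": 0,"turn": 0},{"claw": 1,"x": 0,"y": 0,"z": 0.03,"turn": 0},{"claw": 1,"x": 0,"y": 0,"z": 0.025,"turn": 0},{"claw": 1,"x": 0,"y": 0,"z": 0,"turn": 0},{"claw": 1,"x": 0,"y": 0,"z": 0,"turn": 0}]}}

```text
time: 13.25
tool_pos: [0.5949, 0.0242, 0.0173]
tcp_rot: [0.301, -3.127, -0.0]
wrist_force: [0.1, 0.4, -0.9]
width: 0.595
```

```bash
python3 go.py 596 24 9 101
```

```text
t 13.25 pos [594.9  24.2  17.3] head 101.0 tilt [-0. -0.] F [ 0.1  0.4 -0.9] w 0.595 q1,q6 [  -0. -101.]
turn 0.0 x -1.0 y -0.4 z 8.3
```

Call:
{"name": "jog_arm", "arguments": {"plan": [{"claw": 1,"x": 0,"y": 0,"z": 0.006,"turn": 0},{"claw": 1,"x": 0,"y": 0,"z": 0.002,"turn": 0},{"claw": 1,"x": 0,"y": 0,"z": 0.001,"turn": 0},{"claw": 1,"x": 0,"y": 0,"z": 0,"turn": 0}]}}

```text
time: 13.75
tool_pos: [0.5952, 0.0241, 0.0086]
tcp_rot: [-0.301, 3.127, -0.0]
wrist_force: [-0.6, 0.4, 0.1]
width: 0.599
```

```bash
python3 go.py 596 24 9 101
```

```text
t 13.75 pos [595.2  24.1   8.6] head 101.0 tilt [0. 0.] F [-0.6  0.4  0.1] w 0.599 q1,q6 [  -0. -101.]
turn 0.0 x -0.8 y -0.3 z -0.4
```

Call:
{"name": "jog_arm", "arguments": {"plan": [{"claw": 0.3,"x": 0,"y": 0,"z": 0.001,"turn": 0},{"claw": 0,"x": 0,"y": 0,"z": 0,"turn": 0},{"claw": 0,"x": 0,"y": 0,"z": 0,"turn": 0},{"claw": 0,"x": 0,"y": 0,"z": -0.02,"turn": 0},{"claw": 0,"x": 0,"y": 0,"z": -0.04,"turn": 0},{"claw": 0,"x": -0.008,"y": 0.035,"z": -0.02,"turn": 1.3},{"claw": 0,"x": -0.007,"y": 0.035,"z": 0,"turn": 0},{"claw": 0,"x": -0.007,"y": 0.035,"z": 0,"turn": 0},{"claw": 0,"x": 0,"y": 0,"z": 0,"turn": 0},{"claw": 0,"x": 0,"y": 0,"z": 0,"turn": 0}]}}

```text
time: 15.0
tool_pos: [0.5985, 0.1311, 0.0883]
tcp_rot: [-0.267, 3.129, -0.001]
wrist_force: [-0.6, -0.4, 0.3]
width: 0.999
```

```bash
python3 go.py 597 131 6 99.4;  python3 - <<'E'
from h import *
p=bot.camera_params("wrist");im=bot.read_camera("wrist");cv2.imwrite("pics/w6.png",im[:,:,::-1])
for n,b,lo,hi,z,big in [("green",(150,50,380,384),(50,60,60),(85,255,255),.018,1),
("board",(50,50,200,260),(8,90,120),(22,180,255),.022,1)]:
    m,q=grow(im,b,lo,hi,big); print(n,len(q),rect(toplane(q,p,z)))
E
```

```text
t 15.00 pos [598.5 131.1  88.3] head 99.7 tilt [ 0.001 -0.   ] F [-0.6 -0.4  0.3] w 0.999 q1,q6 [ 10. -90.]
turn 0.3 x 1.5 y 0.1 z 82.3
green 9998 [598.  130.7 118.3  53.2   9.3]
board 9999 [592.3  29.5 104.8  60.8  10.9]
```

View pics/w6.png

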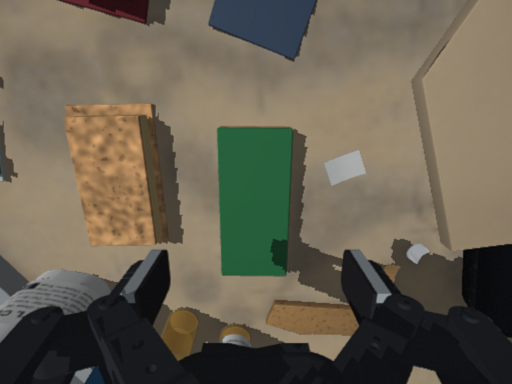

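The board lies on the mat, and the green panel is centred under the tool at (255,200).

Call:
{"name": "jog_arm", "arguments": {"plan": [{"claw": 0,"x": 0,"y": 0,"z": 0.03,"turn": 0},{"claw": 0,"x": 0,"y": 0,"z": 0.03,"turn": 0},{"claw": 0.1,"x": 0,"y": 0,"z": 0.018,"turn": 0},{"claw": 0.2,"x": 0,"y": 0,"z": 0,"turn": 0},{"claw": 1,"x": 0,"y": 0,"z": 0,"turn": 0},{"claw": 1,"x": 0,"y": 0,"z": 0,"turn": 0},{"claw": 1,"x": 0,"y": 0,"z": 0,"turn": 0},{"claw": 1,"x": 0,"y": 0,"z": 0,"turn": 0},{"claw": 1,"x": 0,"y": 0,"z": 0,"turn": 0}]}}

```text
time: 16.18
tool_pos: [0.5992, 0.1315, 0.0105]
tcp_rot: [-0.266, 3.128, 0.0]
wrist_force: [-0.1, -0.7, 5.8]
width: 0.613
```

```bash
python3 go.py 569 -96 60 93.8
```

```text
t 16.18 pos [599.2 131.5  10.5] head 99.7 tilt [0.002 0.   ] F [-0.1 -0.7  5.8] w 0.613 q1,q6 [ 10. -90.]
turn 5.9 x 45.2 y -225.0 z -49.5
```

Call:
{"name": "jog_arm", "arguments": {"plan": [{"claw": 1,"x": 0,"y": 0,"z": -0.01,"turn": 0},{"claw": 1,"x": 0,"y": 0,"z": -0.025,"turn": 0},{"claw": 1,"x": 0,"y": 0,"z": -0.03,"turn": 5.9},{"claw": 1,"x": 0.009,"y": -0.045,"z": 0,"turn": 0},{"claw": 1,"x": 0.009,"y": -0.045,"z": 0,"turn": 0},{"claw": 1,"x": 0.009,"y": -0.045,"z": 0,"turn": 0},{"claw": 1,"x": 0.009,"y": -0.045,"z": 0,"turn": 0},{"claw": 1,"x": 0.009,"y": -0.045,"z": 0,"turn": 0},{"claw": 1,"x": 0,"y": 0,"z": 0.0,"turn": 0},{"claw": 1,"x": 0,"y": 0,"z": 0.0,"turn": 0}]}}

```text
time: 17.42
tool_pos: [0.5676, -0.096, 0.074]
tcp_rot: [0.103, -3.139, -0.001]
wrist_force: [-0.3, 0.4, -1.8]
width: 0.611
```

```bash
python3 go.py 569.5 -96 21 93.8;  python3 - <<'E'
from h import *
p=bot.camera_params("wrist");im=bot.read_camera("wrist");cv2.imwrite("pics/w7.png",im[:,:,::-1])
E
```

```text
t 17.43 pos [567.6 -96.   74. ] head 93.8 tilt [-0.001  0.001] F [-0.3  0.4 -1.8] w 0.611 q1,q6 [ -12. -106.]
turn -0.0 x -1.8 y -0.2 z 53.0
```

View pics/w7.png

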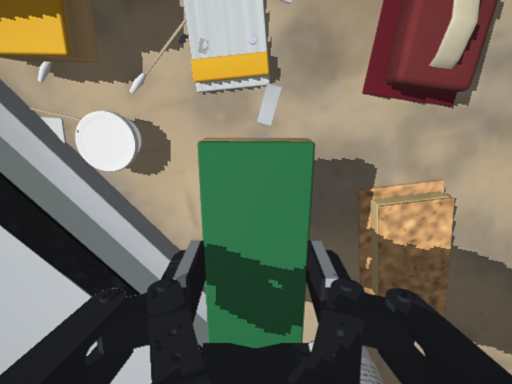

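The panel is level in the grip. The light-box frame and the white cup both clear the fingers.

Call:
{"name": "jog_arm", "arguments": {"plan": [{"claw": 1,"x": 0,"y": 0,"z": 0.025,"turn": 0},{"claw": 1,"x": 0,"y": 0,"z": 0.015,"turn": 0},{"claw": 1,"x": 0,"y": 0,"z": 0.007,"turn": 0},{"claw": 1,"x": 0,"y": 0,"z": 0.003,"turn": 0},{"claw": 1,"x": 0,"y": 0,"z": 0,"turn": 0},{"claw": 1,"x": 0,"y": 0,"z": 0,"turn": 0}]}}

```text
time: 18.23
tool_pos: [0.5688, -0.0964, 0.025]
tcp_rot: [-0.104, 3.139, -0.0]
wrist_force: [-0.5, 0.2, -1.3]
width: 0.611
```

```bash
python3 go.py 569.5 -96 20 93.8
```

```text
t 18.23 pos [568.8 -96.4  25. ] head 93.8 tilt [ 0.001 -0.   ] F [-0.5  0.2 -1.3] w 0.611 q1,q6 [ -12. -106.]
turn 0.0 x -0.7 y 0.3 z 5.0
```

Call:
{"name": "jog_arm", "arguments": {"plan": [{"claw": 1,"x": 0,"y": 0,"z": 0.003,"turn": 0},{"claw": 1,"x": 0,"y": 0,"z": 0.001,"turn": 0},{"claw": 1,"x": 0,"y": 0,"z": 0.001,"turn": 0},{"claw": 1,"x": 0,"y": 0,"z": 0,"turn": 0}]}}

```text
time: 18.73
tool_pos: [0.5683, -0.0963, 0.0205]
tcp_rot: [0.104, -3.14, 0.0]
wrist_force: [-4.2, 0.2, 7.2]
width: 0.611
```

```bash
python3 go.py 569.5 -96 20 93.8
```

```text
t 18.73 pos [568.3 -96.3  20.5] head 93.8 tilt [-0. -0.] F [-4.2  0.2  7.2] w 0.611 q1,q6 [ -12. -106.]
turn -0.0 x -1.3 y 0.2 z 0.5
```

Call:
{"name": "jog_arm", "arguments": {"plan": [{"claw": 0.3,"x": 0,"y": 0,"z": 0,"turn": 0},{"claw": 0,"x": 0,"y": 0,"z": 0,"turn": 0},{"claw": 0,"x": 0,"y": 0,"z": 0,"turn": 0},{"claw": 0,"x": 0,"y": 0,"z": -0.03,"turn": 0},{"claw": 0,"x": 0,"y": 0,"z": -0.06,"turn": 0},{"claw": 0,"x": 0,"y": 0,"z": -0.05,"turn": 10},{"claw": 0,"x": 0,"y": 0,"z": 0,"turn": 10},{"claw": 0,"x": 0,"y": 0,"z": 0,"turn": 10},{"claw": 0,"x": 0,"y": 0,"z": 0,"turn": 10},{"claw": 0,"x": 0,"y": 0,"z": 0,"turn": 10}]}}

```text
time: 19.98
tool_pos: [0.5681, -0.0961, 0.1591]
tcp_rot: [-1.241, -2.886, -0.0]
wrist_force: [-0.2, 0.1, -0.1]
width: 1.004
```

Call:
{"name": "jog_arm", "arguments": {"plan": [{"claw": 0,"x": 0,"y": 0,"z": 0,"turn": 10},{"claw": 0,"x": 0,"y": 0,"z": 0,"turn": 10},{"claw": 0,"x": 0,"y": 0,"z": 0,"turn": 10},{"claw": 0,"x": 0,"y": 0,"z": 0,"turn": 7},{"claw": 0,"x": 0,"y": 0,"z": 0,"turn": 0}]}}

```text
time: 20.6
tool_pos: [0.5681, -0.0962, 0.1591]
tcp_rot: [-2.084, -2.351, 0.0]
wrist_force: [0.8, -0.8, 0.1]
width: 0.998
```

```bash
python3 go.py 423 -235 150 6.8
```

```text
t 20.60 pos [568.1 -96.2 159.1] head 6.9 tilt [-0.  0.] F [ 0.8 -0.8  0.1] w 0.998 q1,q6 [-12. -19.]
turn 0.1 x -120.7 y -160.5 z 9.1
```

Call:
{"name": "jog_arm", "arguments": {"plan": [{"claw": 0,"x": -0.03,"y": -0.04,"z": 0,"turn": 0},{"claw": 0,"x": -0.03,"y": -0.04,"z": 0,"turn": 0},{"claw": 0,"x": -0.03,"y": -0.04,"z": 0,"turn": 0},{"claw": 0,"x": -0.03,"y": -0.04,"z": 0.01,"turn": 0},{"claw": 0,"x": 0,"y": 0,"z": 0,"turn": 0},{"claw": 0,"x": 0,"y": 0,"z": 0,"turn": 0}]}}

```text
time: 21.35
tool_pos: [0.4239, -0.2344, 0.1495]
tcp_rot: [2.085, 2.349, 0.001]
wrist_force: [1.2, -0.3, 0.6]
width: 0.997
```

```bash
python3 go.py 423 -235 37 6.8;  python3 - <<'E'
from h import *
p=bot.camera_params("wrist");im=bot.read_camera("wrist");cv2.imwrite("pics/w8.png",im[:,:,::-1]);np.save("pics/w8.npy",p)
for n,b,lo,hi,z,big in [("ochre",(150,50,380,384),(15,130,130),(28,255,255),.036,0),
("bluew",(200,50,320,300),(98,22,40),(120,140,160),.060,1)]:
    m,q=grow(im,b,lo,hi,big); print(n,len(q),rect(toplane(q,p,z)))
E
```

```text
t 21.35 pos [ 423.9 -234.4  149.5] head 6.8 tilt [0.001 0.   ] F [ 1.2 -0.3  0.6] w 0.997 q1,q6 [-32. -39.]
turn 0.0 x -0.5 y -1.0 z 112.5
ochre 4342 [ 409.  -198.5  172.1  129.6  -89.6]
bluew 3711 [ 424.4 -232.5   75.1   44.7  -83.2]
```

View pics/w8.png

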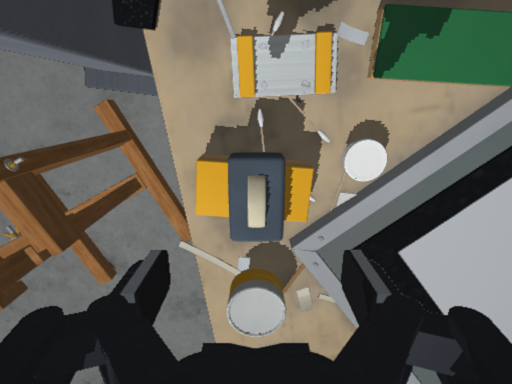

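```bash
python3 - <<'E'
from h import *
p=bot.camera_params("top");w=np.load("pics/w8.npy",allow_pickle=True).item()
for z in (0,.02,.04,.06):print(z,toplane([[362,219],[314,195],[397,234]],p,z).round(3).tolist(),toplane([[292,247],[365,160],[257,310]],w,z).round(3).tolist())
im=cv2.imread("pics/w8.png")[:,:,::-1].copy()
m,q=grow(im,(190,150,315,228),(15,130,100),(28,255,255),0); print(rect(toplane(q,w,.036)))
E
```

```text
0 [[0.471, -0.3], [0.523, -0.199], [0.439, -0.374]] [[0.473, -0.303], [0.53, -0.199], [0.445, -0.389]]
0.02 [[0.469, -0.295], [0.52, -0.196], [0.438, -0.367]] [[0.469, -0.293], [0.522, -0.196], [0.442, -0.373]]
0.04 [[0.468, -0.29], [0.518, -0.193], [0.437, -0.361]] [[0.465, -0.283], [0.514, -0.193], [0.44, -0.357]]
0.06 [[0.466, -0.286], [0.515, -0.19], [0.436, -0.354]] [[0.461, -0.273], [0.506, -0.191], [0.438, -0.341]]
[ 422.  -234.1  103.2   52.     2.6]
```

Call:
{"name": "jog_arm", "arguments": {"plan": [{"claw": 0,"x": 0.001,"y": 0,"z": 0.045,"turn": 0},{"claw": 0,"x": 0,"y": 0,"z": 0.04,"turn": 0},{"claw": 0,"x": 0,"y": 0,"z": 0.022,"turn": 0},{"claw": 0.2,"x": 0,"y": 0,"z": 0,"turn": 0},{"claw": 0.2,"x": 0,"y": 0,"z": 0,"turn": 0},{"claw": 1,"x": 0,"y": 0,"z": 0,"turn": 0},{"claw": 1,"x": 0,"y": 0,"z": 0,"turn": 0},{"claw": 1,"x": 0,"y": 0,"z": 0,"turn": 0},{"claw": 1,"x": 0,"y": 0,"z": 0,"turn": 0},{"claw": 1,"x": 0,"y": 0,"z": 0,"turn": 0}], "newtons": 60}}

```text
time: 22.65
tool_pos: [0.425, -0.2341, 0.0442]
tcp_rot: [2.084, 2.347, 0.002]
wrist_force: [0.0, 1.3, 5.8]
width: 0.543
```

```bash
python3 go.py 438 118 100 79.5
```

```text
t 22.65 pos [ 425.  -234.1   44.2] head 6.8 tilt [ 0.003 -0.002] F [0.  1.3 5.8] w 0.543 q1,q6 [-32. -39.]
turn -72.7 x 51.3 y 348.5 z -55.8
```

Call:
{"name": "jog_arm", "arguments": {"plan": [{"claw": 1,"x": 0,"y": 0,"z": -0.005,"turn": 0},{"claw": 1,"x": 0,"y": 0,"z": -0.015,"turn": 0},{"claw": 1,"x": 0,"y": 0,"z": -0.03,"turn": 0},{"claw": 1,"x": 0,"y": 0,"z": -0.03,"turn": 0},{"claw": 1,"x": 0,"y": 0,"z": 0,"turn": -9},{"claw": 1,"x": 0,"y": 0,"z": 0,"turn": -9},{"claw": 1,"x": 0,"y": 0,"z": 0,"turn": -9},{"claw": 1,"x": 0,"y": 0,"z": 0,"turn": -9},{"claw": 1,"x": 0,"y": 0,"z": 0,"turn": -9},{"claw": 1,"x": 0,"y": 0,"z": 0,"turn": -9}]}}

```text
time: 23.9
tool_pos: [0.423, -0.2331, 0.1226]
tcp_rot: [-0.784, -3.042, -0.0]
wrist_force: [-1.3, 0.5, -4.5]
width: 0.544
```

Call:
{"name": "jog_arm", "arguments": {"plan": [{"claw": 1,"x": 0,"y": 0,"z": 0,"turn": -9},{"claw": 1,"x": 0,"y": 0,"z": 0,"turn": -9.7},{"claw": 1,"x": 0,"y": 0,"z": 0,"turn": 0}]}}

```text
time: 24.28
tool_pos: [0.4231, -0.2332, 0.1226]
tcp_rot: [-0.29, -3.128, -0.0]
wrist_force: [-1.3, 0.1, -4.6]
width: 0.55
```

```bash
python3 go.py 438 118 100 79.5; python3 - <<'E'
from h import *
p=bot.camera_params("wrist");im=bot.read_camera("wrist")
cv2.imwrite("pics/w9.png",im[:,:,::-1])
E
```

```text
t 24.27 pos [ 423.1 -233.2  122.6] head 79.4 tilt [-0.  0.] F [-1.3  0.1 -4.6] w 0.550 q1,q6 [ -32. -111.]
turn -0.1 x 49.4 y 348.0 z 22.6
```

View pics/w9.png

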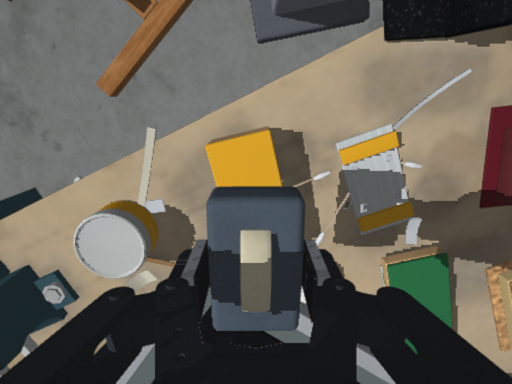

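The blue weight is held level and square in the grip, and the ochre panel was left in place.

Call:
{"name": "jog_arm", "arguments": {"plan": [{"claw": 1,"x": 0.006,"y": 0.043,"z": 0,"turn": 0},{"claw": 1,"x": 0.006,"y": 0.043,"z": 0,"turn": 0},{"claw": 1,"x": 0.006,"y": 0.043,"z": 0,"turn": 0},{"claw": 1,"x": 0.006,"y": 0.043,"z": 0,"turn": 0},{"claw": 1,"x": 0.006,"y": 0.044,"z": 0,"turn": 0},{"claw": 1,"x": 0.006,"y": 0.044,"z": 0,"turn": 0},{"claw": 1,"x": 0.006,"y": 0.044,"z": 0,"turn": 0},{"claw": 1,"x": 0.007,"y": 0.044,"z": 0,"turn": 0},{"claw": 1,"x": 0,"y": 0,"z": 0.03,"turn": 0},{"claw": 1,"x": 0,"y": 0,"z": 0.03,"turn": 0}]}}

```text
time: 25.58
tool_pos: [0.4392, 0.1188, 0.0624]
tcp_rot: [0.289, 3.126, 0.001]
wrist_force: [0.5, -1.3, -4.1]
width: 0.543
```

Call:
{"name": "jog_arm", "arguments": {"plan": [{"claw": 1,"x": 0,"y": 0,"z": 0.02,"turn": 0},{"claw": 1,"x": 0,"y": 0,"z": 0.01,"turn": 0},{"claw": 1,"x": 0,"y": 0,"z": 0.005,"turn": 0},{"claw": 1,"x": 0,"y": 0,"z": 0,"turn": 0},{"claw": 1,"x": 0,"y": 0,"z": 0,"turn": 0}]}}

```text
time: 26.2
tool_pos: [0.4395, 0.1179, 0.0282]
tcp_rot: [0.288, 3.127, 0.001]
wrist_force: [-0.4, 0.2, -4.2]
width: 0.536
```

```bash
python3 go.py 438 118 11 79.5
```

```text
t 26.20 pos [439.5 117.9  28.2] head 79.5 tilt [0.002 0.   ] F [-0.4  0.2 -4.2] w 0.536 q1,q6 [ 12. -68.]
turn -0.0 x 1.5 y -0.2 z 17.2
```

Call:
{"name": "jog_arm", "arguments": {"plan": [{"claw": 1,"x": 0.001,"y": 0,"z": 0.01,"turn": 0},{"claw": 1,"x": 0,"y": 0,"z": 0.004,"turn": 0},{"claw": 1,"x": 0,"y": 0,"z": 0.002,"turn": 0},{"claw": 1,"x": 0,"y": 0,"z": 0.001,"turn": 0},{"claw": 1,"x": 0,"y": 0,"z": 0,"turn": 0}]}}

```text
time: 26.82
tool_pos: [0.4369, 0.1178, 0.0112]
tcp_rot: [-0.287, -3.126, 0.001]
wrist_force: [-6.6, -0.6, 7.9]
width: 0.543
```

```bash
python3 go.py 438 118 11 79.5
```

```text
t 26.82 pos [436.9 117.8  11.2] head 79.5 tilt [-0.002 -0.   ] F [-6.6 -0.6  7.9] w 0.543 q1,q6 [ 12. -68.]
turn 0.0 x -1.0 y 0.4 z 0.2
```

Contact. I release, lift, and return to the ochre panel.

Call:
{"name": "jog_arm", "arguments": {"plan": [{"claw": 0.3,"x": 0,"y": 0,"z": 0,"turn": 0},{"claw": 0,"x": 0,"y": 0,"z": 0,"turn": 0},{"claw": 0,"x": 0,"y": 0,"z": 0,"turn": 0},{"claw": 0,"x": 0,"y": 0,"z": -0.03,"turn": 0},{"claw": 0,"x": 0,"y": 0,"z": -0.04,"turn": 0},{"claw": 0,"x": 0,"y": 0,"z": -0.04,"turn": -6.5},{"claw": 0,"x": 0,"y": 0,"z": 0,"turn": -6.5},{"claw": 0,"x": 0,"y": 0,"z": 0,"turn": 0}]}}

```text
time: 27.82
tool_pos: [0.438, 0.1181, 0.1209]
tcp_rot: [-0.067, 3.14, 0.0]
wrist_force: [0.9, -0.9, 0.1]
width: 1.0
```

```bash
python3 go.py 422 -235 120 92.5
```

```text
t 27.82 pos [438.  118.1 120.9] head 92.4 tilt [0.001 0.   ] F [ 0.9 -0.9  0.1] w 1.000 q1,q6 [ 12. -80.]
turn -0.1 x 31.4 y -352.0 z 0.9
```

Call:
{"name": "jog_arm", "arguments": {"plan": [{"claw": 0,"x": 0.004,"y": -0.044,"z": 0,"turn": 0},{"claw": 0,"x": 0.004,"y": -0.044,"z": 0,"turn": 0},{"claw": 0,"x": 0.004,"y": -0.044,"z": 0,"turn": 0},{"claw": 0,"x": 0.004,"y": -0.044,"z": 0,"turn": 0},{"claw": 0,"x": 0.004,"y": -0.044,"z": 0,"turn": 0},{"claw": 0,"x": 0.004,"y": -0.044,"z": 0,"turn": 0},{"claw": 0,"x": 0.004,"y": -0.044,"z": 0,"turn": 0},{"claw": 0,"x": 0.003,"y": -0.044,"z": 0,"turn": 0},{"claw": 0,"x": 0,"y": 0,"z": 0,"turn": 0},{"claw": 0,"x": 0,"y": 0,"z": 0,"turn": 0}]}}

```text
time: 29.08
tool_pos: [0.4213, -0.2344, 0.1192]
tcp_rot: [0.065, -3.139, -0.003]
wrist_force: [-0.0, -0.9, 1.1]
width: 0.997
```

```bash
python3 go.py 422 -235 15 92.5;  python3 - <<'E'
from h import *
p=bot.camera_params("wrist");im=bot.read_camera("wrist");cv2.imwrite("pics/w10.png",im[:,:,::-1]);np.save("pics/w10.npy",p)
for n,b,lo,hi,z,big in [("ochre",(170,50,320,384),(15,130,80),(28,255,255),.036,1),("obars",(320,20,512,300),(15,130,80),(28,255,255),.010,0)]:
    m,q=grow(im,b,lo,hi,big); print(n,len(q),rect(toplane(q,p,z)))
E
```

```text
t 29.07 pos [ 421.3 -234.4  119.2] head 92.4 tilt [-0.002  0.002] F [-0.  -0.9  1.1] w 0.997 q1,q6 [ -32. -124.]
turn -0.1 x -0.7 y -0.6 z 104.2
ochre 7943 [ 420.7 -234.7  103.3   51.6    2.8]
obars 1547 [ 435.4 -124.7   81.4   50.3    9.2]
```

View pics/w10.png

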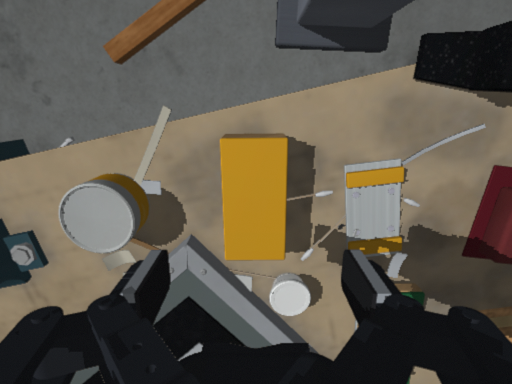

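The ochre panel is centred under the tool at (255,198). The frame corner and the jar both clear the left finger.

Call:
{"name": "jog_arm", "arguments": {"plan": [{"claw": 0.15,"x": 0,"y": 0,"z": 0.04,"turn": 0},{"claw": 0.15,"x": 0,"y": 0,"z": 0.035,"turn": 0},{"claw": 0.15,"x": 0,"y": 0,"z": 0.026,"turn": 0},{"claw": 0.2,"x": 0,"y": 0,"z": 0,"turn": 0},{"claw": 1,"x": 0,"y": 0,"z": 0,"turn": 0},{"claw": 1,"x": 0,"y": 0,"z": 0,"turn": 0},{"claw": 1,"x": 0,"y": 0,"z": 0,"turn": 0},{"claw": 1,"x": 0,"y": 0,"z": 0,"turn": 0},{"claw": 1,"x": 0,"y": 0,"z": 0,"turn": 0}], "newtons": 40}}

```text
time: 30.25
tool_pos: [0.4228, -0.2354, 0.0203]
tcp_rot: [-0.068, 3.139, -0.001]
wrist_force: [0.4, 2.3, 6.2]
width: 0.594
```

Call:
{"name": "jog_arm", "arguments": {"plan": [{"claw": 1,"x": 0,"y": 0,"z": -0.005,"turn": 0},{"claw": 1,"x": 0,"y": 0,"z": -0.02,"turn": 0},{"claw": 1,"x": 0,"y": 0,"z": -0.03,"turn": -6.7},{"claw": 1,"x": 0,"y": 0,"z": 0,"turn": 0}]}}

```text
time: 30.75
tool_pos: [0.4238, -0.2363, 0.0763]
tcp_rot: [-0.25, 3.128, -0.005]
wrist_force: [0.2, 1.0, -1.5]
width: 0.594
```

```bash
python3 go.py 436 -124 70 99
```

```text
t 30.75 pos [ 423.8 -236.3   76.3] head 99.1 tilt [ 0.004 -0.003] F [ 0.2  1.  -1.5] w 0.594 q1,q6 [ -32. -131.]
turn 0.1 x -29.6 y 109.0 z 6.3
```

Call:
{"name": "jog_arm", "arguments": {"plan": [{"claw": 1,"x": -0.01,"y": 0.037,"z": 0,"turn": 0},{"claw": 1,"x": -0.01,"y": 0.036,"z": 0,"turn": 0},{"claw": 1,"x": -0.01,"y": 0.036,"z": 0,"turn": 0},{"claw": 1,"x": 0,"y": 0,"z": 0.02,"turn": 0},{"claw": 1,"x": 0,"y": 0,"z": 0.015,"turn": 0},{"claw": 1,"x": 0,"y": 0,"z": 0,"turn": 0},{"claw": 1,"x": 0,"y": 0,"z": 0,"turn": 0}]}}

```text
time: 31.62
tool_pos: [0.4341, -0.1231, 0.0391]
tcp_rot: [0.25, -3.131, -0.0]
wrist_force: [-0.3, -0.6, -2.7]
width: 0.595
```

```bash
python3 go.py 437 -124 30 99
```

```text
t 31.62 pos [ 434.1 -123.1   39.1] head 99.1 tilt [-0.  0.] F [-0.3 -0.6 -2.7] w 0.595 q1,q6 [ -19. -118.]
turn 0.1 x -2.7 y -1.4 z 9.1
```

Call:
{"name": "jog_arm", "arguments": {"plan": [{"claw": 1,"x": -0.003,"y": -0.001,"z": 0.005,"turn": 0},{"claw": 1,"x": 0,"y": 0,"z": 0.003,"turn": 0},{"claw": 1,"x": 0,"y": 0,"z": 0.002,"turn": 0},{"claw": 1,"x": 0,"y": 0,"z": 0,"turn": 0},{"claw": 1,"x": 0,"y": 0,"z": 0,"turn": 0}]}}

```text
time: 32.25
tool_pos: [0.4376, -0.1234, 0.0303]
tcp_rot: [-0.252, 3.131, -0.001]
wrist_force: [-2.9, -0.3, 6.5]
width: 0.592
```

```bash
python3 go.py 437 -124 30 99
```

```text
t 32.25 pos [ 437.6 -123.4   30.3] head 99.2 tilt [ 0. -0.] F [-2.9 -0.3  6.5] w 0.592 q1,q6 [ -19. -118.]
turn 0.2 x 0.7 y -0.5 z 0.3
```

Call:
{"name": "jog_arm", "arguments": {"plan": [{"claw": 0.3,"x": 0,"y": 0,"z": 0,"turn": 0},{"claw": 0.1,"x": 0,"y": 0,"z": 0,"turn": 0},{"claw": 0.1,"x": 0,"y": 0,"z": 0,"turn": 0},{"claw": 0.1,"x": 0,"y": 0,"z": -0.03,"turn": 0},{"claw": 0,"x": 0,"y": 0,"z": -0.05,"turn": 0},{"claw": 0,"x": 0,"y": 0,"z": -0.06,"turn": 10},{"claw": 0,"x": 0,"y": 0,"z": -0.06,"turn": 10},{"claw": 0,"x": 0,"y": -0.04,"z": 0,"turn": 0},{"claw": 0,"x": 0,"y": -0.05,"z": 0,"turn": 0},{"claw": 0,"x": 0,"y": -0.05,"z": 0,"turn": 0}]}}

```text
time: 33.5
tool_pos: [0.411, -0.2619, 0.2296]
tcp_rot: [0.294, 3.127, -0.001]
wrist_force: [1.2, 0.5, 0.2]
width: 0.999
```

Call:
{"name": "jog_arm", "arguments": {"plan": [{"claw": 0,"x": 0,"y": -0.05,"z": 0,"turn": 0},{"claw": 0,"x": 0,"y": -0.05,"z": 0,"turn": 0},{"claw": 0,"x": 0,"y": 0,"z": 0,"turn": 0}]}}

```text
time: 33.88
tool_pos: [0.3916, -0.3617, 0.229]
tcp_rot: [-0.302, -3.127, 0.001]
wrist_force: [0.8, -0.0, -0.9]
width: 1.003
```

```bash
python3 go.py; python3 - <<'E'
from h import *
p=bot.camera_params("top");im=bot.read_camera("top");cv2.imwrite("pics/t3.png",im[:,:,::-1])
cv2.imwrite("pics/t3c.png",cv2.resize(im[120:275,130:365,::-1],None,fx=3.4,fy=3.4,interpolation=cv2.INTER_CUBIC))
for n,b,lo,hi,z,big in [("green",(240,135,295,210),(50,60,60),(85,255,255),.028,1),("ochre",(255,200,305,270),(15,130,90),(28,255,255),.046,1)]:
    m,q=grow(im,b,lo,hi,big); print(n,len(q),rect(toplane(q,p,z)))
E
```

```text
t 33.88 pos [ 391.6 -361.7  229. ] head 79.0 tilt [-0.    -0.001] F [ 0.8 -0.  -0.9] w 1.003 q1,q6 [ -45. -124.]
green 1387 [568.  -96.1 119.   53.4   3.5]
ochre 1317 [ 435.8 -123.2  103.5   52.6    9.4]
```

View pics/t3c.png

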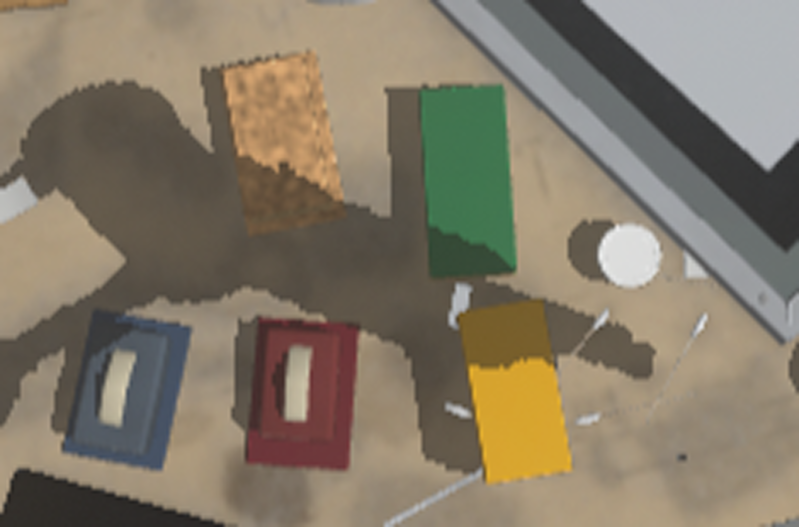

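```bash
python3 - <<'E'
from h import *
p=bot.camera_params("top");im=cv2.imread("pics/t3.png")[:,:,::-1].copy()
for n,b in [("maroon",(205,215,232,250)),("blue",(155,215,180,250))]:
    m,q=grow(im,b,(14,20,140),(40,140,255),1); print(n,len(q),rect(toplane(q,p,.035)))
f=lambda x,y:(130+x/3.4,120+y/3.4)
print("weight top corners", toplane([f(268,322),f(340,324),f(336,446),f(262,442)],p,.027).mean(0), toplane([f(103,325),f(172,333),f(152,455),f(83,447)],p,.027).mean(0))
E
```

```text
maroon 133 [440.2   7.6  43.2  12.4   0.7]
blue 136 [437.7 117.4  42.8  14.2 -10.9]
weight top corners [0.44014088 0.0048102 ] [0.43604107 0.11126237]
```

All five pieces sit on their places, and the largest offset I measured is about 4 mm, for the maroon weight. I'm handing in.

```bash
python3 -c "
from workcell import bot
print(bot.finish_job())"
```

```text
the job is handed in; nothing more can be done
None
```

I took both stacks apart from the top down and laid all five pieces on their places. I handed the job in at about 34 s on the robot's clock; it reported no verdict.

The last top picture shows every piece face up on its own place, with the arm clear. My offsets from the place centres, against a limit of 14 mm:

| Piece | Offset from centre | Angle off the place's long side |
|---|---|---|
| Green panel | about 1 mm | under 0.5° |
| Ochre panel | about 1 mm | under 0.5° |
| Blue weight | under 1 mm | under 0.5° |
| Maroon weight | about 4 mm | about 4° |
| Pressing board | about 1 mm | under 0.5° |

- **Weights:** their positions and angles come from the tape handles. A rougher estimate from corners read off by eye put the blue weight about 6 mm off and the maroon about 5 mm off.
- **Pressing board:** its offset and angle come from the arm's position at release. In the pictures I only checked by eye that it lies on the mat.
- **Heights and level:** these were not measured separately. The two weights and two panels were lowered until the wrist force showed clear contact. For the board it showed only that its weight had come off the gripper. The arm read level at each release.

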